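Open the mould warmer with its lid lever

TASK

My hands are full of chocolate, so open the mould warmer for me: with a fingertip push the small swing catch at its front aside until it is clear of the lid, then press the pad at the long end of the lid lever down as far as it goes, smoothly, so that the heavy lid comes up. Raise the lid by the lever only, do not lift the lever, leave the mould, jar, scraper and scissors around it where they lie, and finish while still holding the lever down with the lid open.

Things in the scene. Friction and masses are not known exactly. Their poses are not given: they have to be found in the camera images.
- warmer: Fixed stainless mould warmer, a box on the counter (z = 0). Origin on the counter right under the lever's pivot; x axis from its front to its rear, y to its left, z up. In these axes the cabinet spans x -140 to 180, y 34 to 386 mm; its closed lid tops out 177 mm high. The lever lies along the right side in the plane y = 0; the catch is at the middle of the front, at y = 210 mm.
- lid: The lid, a steel slab 274 x 335 x 24 mm, about 1.6 kg, hinged at the rear, with a thin front lip that the catch holds down and an ear on its right edge over the lever's roller. Origin: middle of the lip's front edge, 150 mm above the counter when shut, 297 mm in front of the hinge. Its z axis tilts by the opening angle: 0 shut, about 0.6 rad at full lever. Let go, it falls shut.
- lid_lever (a joint): Angle in rad of the lid lever. 0 = at rest, long end 18 degrees above level; grows as the long end is pressed down; 0.61 = down on its stop, long end 17 degrees below level. It only rests, its short end's roller under the lid's ear; the long end could be lifted to -0.12, which is not wanted. Pressing takes 6 to 13 N on the pad at first, 2 to 6 N near the bottom; it pushes back up.
- lever_pivot (a point): Lever's pivot axis (along the warmer's y axis), 140 mm above the counter; fixed.
- lever_pad: Black ribbed rubber pad on the lever's long end, 62 mm along the lever x 64 mm wide x 12 mm thick, part of the lever; origin at the centre of its underside, z out of its pressing face. It moves on an arc about the pivot; its top goes from about 247 mm above the counter at rest to about 85 mm when fully down.
- pad_top (a point): Centre of the pad's upper, pressing face, 270 mm along the lever from the pivot and 25 mm above its centre line. At rest it lies 249 mm in front of the pivot (toward the warmer's -x) and 107 mm above it, and turns about the pivot with the lever; fully down it lies 265 mm in front of it and 55 mm below it.
- catch (a joint): Angle in rad of the flat swing catch, which turns about an upright pin in front of the lid and stays where it is left (stiff by about 1.1 N at the tab). 0 = nose straight over the lid's lip; it may be swung either way, positive is counter-clockwise from above; the nose is clear of the lid beyond 1.05 either way; end stops at 1.6.
- catch_pivot (a point): Axis of the catch's pin, 25 mm in front of the cabinet's front and 210 mm left of the lever, 154 mm above the counter; fixed.
- catch_tab (a point): Centre of the top edge of the catch's upright thumb tab, on the tail that points away from the lid, 55 mm from the pin; the tab is 30 mm long along the catch, 8 mm thick and stands from 160 to 198 mm above the counter, with nothing under the tail but the counter and low things.
- mould: Loose clear chocolate mould, 135 x 275 x 24 mm, lying in front of the warmer; bystander. Origin at the centre of the underside.
- callet_jar: Loose round clear jar, 84 mm diameter, 85 mm high, white cap, right of the lever; bystander. Origin at the centre of the underside.
- scissors: Loose steel scissors, 200 x 76 x 8 mm, lying flat right of the lever; bystander. Origin near the middle of their length.
- scraper: Loose steel bench scraper with black grip, 130 x 108 x 20 mm, lying flat in front of the warmer near the lever's pad; bystander. Origin at the grip's end.

How it is judged:
By the outcome, as a careful person would: the job done as asked, in the order asked, and still so for the second after the job is handed in, while the arm keeps its last pose, push and grip.
It also fails if it takes over 48 s, if anything falls off the work surface, if the arm or the gripper's body presses on something with over 40 N, if the wrist force passes 120 N, or if a joint passes its speed limit or range.

ROBOT

A 6-joint arm with a two-finger parallel gripper is mounted at the origin on the work surface. World frame = base frame: x ahead of the robot, y to its left, z up, the work surface at z = 0. Lengths are in m, angles in rad, forces in N, time in s.
With the tool pointing down it reaches from about 0.375 to 0.975 m from the base axis. Payload 3.8 kg.
Tool frame: the origin (TCP) lies midway between the tips of the shut fingers; the grasp point (between the pads) lies 19 mm behind it; x points along the fingers, z is the direction in which the jaws open and shut, and the axes are right-handed (so a half turn about x gives the same grasp; the last joint's range is limited). The gripper opens to 85 mm and grips with 20 to 120 N. Pads are 22 mm wide; open, the fingers measure 114 mm over their backs; the gripper's body (76 mm by 85 mm) begins 54 mm behind the grasp point. The pads swing forward as they close: fully open they stand 13 mm farther back than shut.
Start: joints at [-1.159, 0.264, 1.604, -0, 1.274, -0.037], TCP at [0.293, -0.608, 0.231] pointing down, gripper open.
Joint ranges: [-2.63, 2.63], [-0.94, 2.18], [0.31, 2.57], [-1.31, 4.45], [0, 2.66], [-2.55, 2.55]. Speed limits (rad/s): [2.57, 2.57, 3.14, 3.14, 3.14, 3.14].

INTERFACE

Orientations are given as a rotation vector (axis times angle).
In Python, from workcell import * gives the robot as it stands. The module is installed in compiled form; this text tells all that it offers.
- The arm moves only by the tool carry_out, never from a script. Its arguments are lists of equal length, an entry for each row: "offset": the shift along the tool's x, y, z in cm, a list of three; "delta_rot": the turn, a rotation vector about the tool's x, y, z in degrees, a list of three. A call has exactly 5 rows; each row shifts and turns the commanded pose from where the row before left it, along the tool's axes as they then stand; what a row does not reach is not made up. A row lasts 1/12 s, in which the tool goes at most 41.7 mm and 7.16 degrees, less where a joint would pass 70% of its speed; a pose out of reach is approached as far as the arm can. A call is refused whole if a number of a shift passes 4.17 or a number of a turn 7.16, either way. A call with a gripper value outside its range is refused whole. "fingers" is the opening, from -1 (shut) to 1 (fully open), set as the call begins (left out, the last holds). The fingers move at their own pace and stop on an object; "newtons" is the grip in N (left out, the last holds). Time passes only in rows, so rows that do not move let the fingers close, or fill a call up. It gives the time, the measured TCP pose, the force and the opening at its end, in the units of the state.
- read_state(): the state, without advancing time (a new reading comes with each control period).
- read_camera(name): name is "scene" or "top"; returns (picture, depth): 384x512x3 uint8, red, green, blue; 384x512 float32, m along the optical axis (not along the pixel's ray), 0 where there is no reading.
- get_calibration(name): a dict with "fx", "fy", "cx", "cy" (pixels), "R" (3x3) and "t" (3): a world point X has camera coordinates R X + t. Camera axes: x right, y down, z forward; pixel columns grow to the right and rows downward; lengths in m; the calibration is good to about 2 mm. A picture is of the moment at which its call begins. get_calibration takes no time and is no camera call.
- finish_job(): hands the job in, once; it reports no verdict.
The state is a dict: "time": time; "q": joint angles; "joint_vel": joint speeds; "joint_torque": joint torques, N m; "tool_pos": TCP position; "tcp_rot": TCP orientation; "wrist_force": force on the tool from outside, world axes, zero at the start; "torque": the same for the moment, N m; "width": opening from 0.0 (shut) to 1.0 (fully open).
Only numpy, scipy, OpenCV 4.12 (cv2) and the standard library are available. Lean on these libraries where they do the work, as an engineer would, in place of code of your own. Each camera call takes 0.05 s, during which the arm holds its last target. There are 200 camera calls.

## Working session

There is one attempt and no reset: what is moved stays moved. The work goes in short steps, Python scripts to look and compute and a tool call to move; the robot and the scene stay as the last step left them, time stands still between calls to the robot, and variables do not carry over. Pictures are saved under pics/ and viewed, about 8 in all and at most 12, crops included, and the job is handed in when it is done.

Besides the shell and the picture viewer there is one more tool, called by a JSON object that holds its "op" and its "data", one argument or row to a line. carry_out: Moves the arm, as the interface text tells. Its arguments: {"type":"object","properties":{"offset":{"type":"array"},"delta_rot":{"type":"array"},"fingers":{"type":"number"},"newtons":{"type":"number"}},"required":["offset","delta_rot"]}

```bash
mkdir -p pics; ls; python3 - <<'E'
from workcell import *
import cv2,numpy as np
s=read_state();print({k:np.round(v,3) for k,v in s.items()})
for n in("scene","top"):
    p,d=read_camera(n);c=get_calibration(n)
    print(n,c['fx'],c['fy'],c['cx'],c['cy'],np.round(c['R'],4).tolist(),np.round(c['t'],4))
    np.savez('%s0.npz'%n,p=p,d=d)
    cv2.imwrite('pics/%s0.png'%n,cv2.resize(p[:,:,::-1],(800,600),interpolation=cv2.INTER_CUBIC))
E
```

```text
pics
{'time': np.float64(0.0), 'q': array([-1.159,  0.265,  1.605, -0.   ,  1.274, -0.037]), 'joint_vel': array([-0.001, -0.   , -0.001,  0.001,  0.001, -0.   ]), 'joint_torque': array([-1.0000e-03, -5.1511e+01, -3.6732e+01, -0.0000e+00,  1.3000e-02,
       -0.0000e+00]), 'tool_pos': array([ 0.293, -0.607,  0.23 ]), 'tcp_rot': array([ 0.874,  1.391, -0.872]), 'wrist_force': array([0.483, 0.448, 0.523]), 'torque': array([ 0.039, -0.007,  0.007]), 'width': np.float64(1.001)}
scene 494.9039237366754 494.9039237366754 259.1414484099025 188.59311084884712 [[0.6257, 0.78, 0.0078], [0.4477, -0.3508, -0.8225], [-0.6389, 0.5181, -0.5687]] [-0.2718 -0.1332  1.8225]
top 355.80019999436763 355.80019999436763 258.87658410637863 191.36380525961619 [[-0.0047, -0.9998, 0.0203], [-0.9978, 0.0034, -0.0657], [0.0656, -0.0206, -0.9976]] [-0.1187  0.5493  1.0928]
```

View pics/scene0.png

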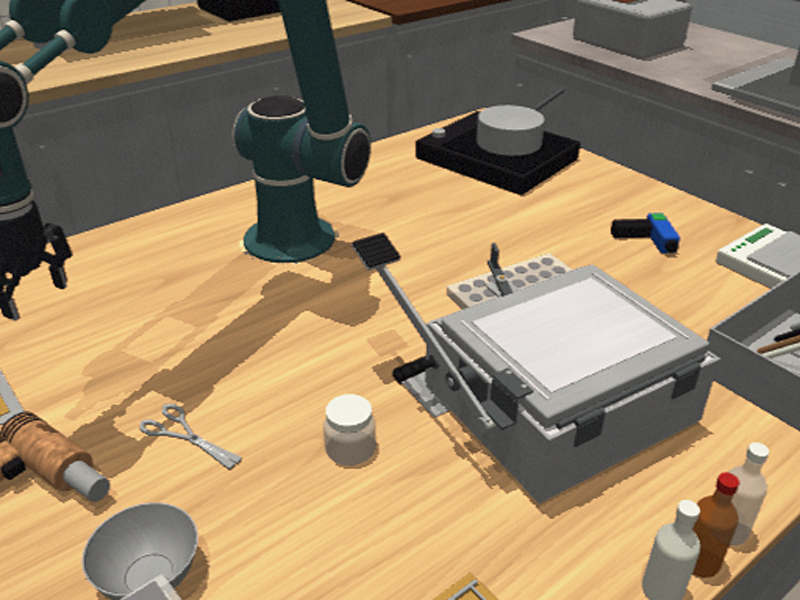

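View pics/top0.png

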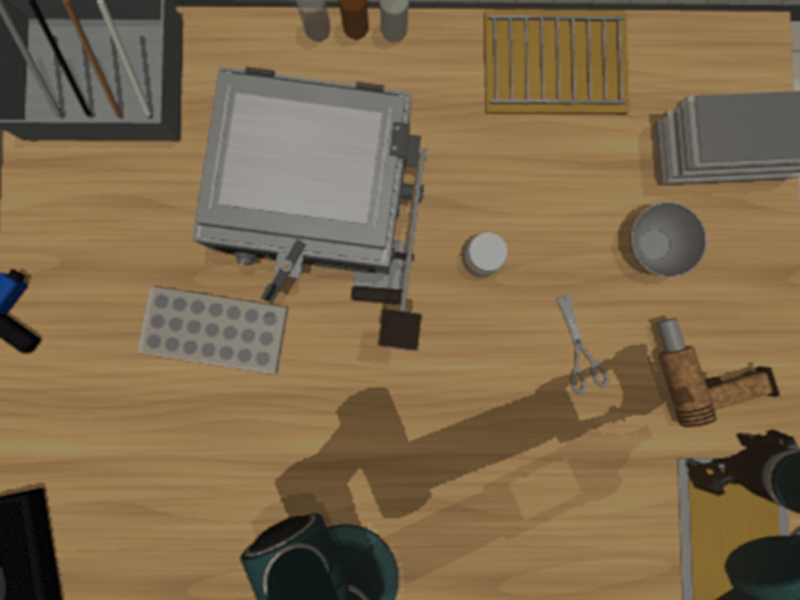

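The scene view shows the warmer right of centre, the pad at about (377,250) and the catch tab at (497,262). In the top view the pad is at (400,328), the catch runs from (300,245) to (268,298), the scraper grip is at (378,294) near the pad, and the mould is at (212,330). Next I'll measure these from the depth.

```bash
cat > h.py <<'E'
from workcell import *
import cv2,numpy as np
from scipy.spatial.transform import Rotation as Ro
def cloud(n,d):
    c=get_calibration(n);v,u=np.mgrid[:384,:512]
    X=np.stack([(u-c['cx'])/c['fx']*d,(v-c['cy'])/c['fy']*d,d],-1)
    W=(X-c['t'])@np.array(c['R']);W[d==0]=np.nan
    return W
E
python3 - <<'E'
from h import *
z=np.load('top0.npz');W=cloud('top',z['d']);Z=W[...,2]
v,u=np.mgrid[:384,:512]
def reg(x0,x1,y0,y1,a,b):  # in 800-px units
    m=(u>x0*.64)&(u<x1*.64)&(v>y0*.64)&(v<y1*.64)&(Z>a)&(Z<b);return W[m]
P=reg(370,430,300,360,.2,.28);print('pad',len(P),P.mean(0),P.min(0),P.max(0)); r=cv2.minAreaRect(P[:,:2].astype(np.float32)*1000);print(r)
U,S,V=np.linalg.svd(P-P.mean(0));print('n',V[2])
L=reg(190,412,70,270,.165,.19);r=cv2.minAreaRect(L[:,:2].astype(np.float32)*1000);print('lid',len(L),np.median(L[:,2]),r)
for lo in(.14,.16,.18):
    C=reg(255,310,225,305,lo,.21);print('catch',lo,len(C),C.mean(0),C.min(0),C.max(0))
C=reg(255,310,255,305,.13,.21);print(np.round(C*1000).astype(int)[::4].tolist())
G=reg(345,440,260,360,.004,.06);print('low',len(G),G.min(0),G.max(0))
z=np.load('scene0.npz');W=cloud('scene',z['d']);Z=W[...,2]
P=reg(345,405,225,275,.2,.28);print('pad scene',len(P),P.mean(0),P.min(0),P.max(0))
C=reg(480,520,235,300,.15,.21);print('catch scene',len(C));print(np.round(C*1000).astype(int)[::4].tolist())
E
```

```text
pad 648 [ 0.48648394 -0.10711871  0.24453013] [ 0.45293649 -0.14195197  0.2140753 ] [ 0.53174774 -0.07165224  0.25651042]
((493.7734069824219, -108.20423889160156), (63.707645416259766, 77.71004486083984), 82.06766510009766)
n [ 0.32760218 -0.04690118  0.94365094]
lid 12069 0.17066017978408837 ((754.5774536132812, 45.25309753417969), (380.6048278808594, 334.1775817871094), 82.5147933959961)
catch 0.14 969 [0.62184311 0.09437718 0.15764517] [0.53598133 0.04663931 0.1400142 ] [0.66625814 0.14541444 0.19920261]
catch 0.16 318 [0.62586144 0.09291714 0.17158902] [0.5370974  0.04663931 0.16004352] [0.66625814 0.139294   0.19920261]
catch 0.18 46 [0.55034337 0.11537831 0.19319496] [0.5370974  0.10613291 0.18051673] [0.56252086 0.12592684 0.19920261]
[[617, 108, 147], [617, 97, 146], [615, 84, 159], [615, 73, 157], [618, 65, 139], [614, 100, 147], [613, 87, 156], [613, 76, 158], [615, 67, 144], [611, 100, 147], [610, 87, 156], [610, 76, 155], [612, 67, 146], [609, 100, 145], [606, 85, 165], [607, 76, 158], [609, 67, 147], [604, 97, 161], [604, 86, 159], [604, 75, 160], [606, 67, 145], [601, 
[... 1827 characters left out ...]
, 92, 161], [580, 100, 162], [578, 95, 159], [591, 98, 165], [590, 90, 164], [601, 95, 168], [593, 87, 163], [601, 95, 164], [596, 85, 162], [607, 89, 166], [602, 79, 165], [612, 84, 168], [605, 80, 163], [608, 93, 159], [606, 83, 159], [615, 90, 160], [609, 76, 159], [617, 84, 160], [607, 75, 155], [619, 77, 161], [617, 69, 160], [624, 77, 160], [608, 66, 153], [626, 71, 160], [633, 79, 161], [626, 63, 160], [633, 72, 161], [654, 72, 172], [636, 61, 163], [640, 72, 161], [659, 68, 173], [637, 65, 159], [653, 63, 169], [660, 70, 170], [654, 49, 172], [661, 58, 172], [649, 36, 171], [655, 44, 171], [667, 48, 176], [670, 60, 173], [652, 33, 171], [661, 39, 173], [668, 47, 174], [672, 58, 171]]
```

```bash
python3 - <<'E'
from h import *
s=read_state();R=Ro.from_rotvec(s['tcp_rot']).as_matrix();print(np.round(R,3))
p=s['tool_pos']
for a in [(0.515,0.065,.30),(0.525,0.075,.172)]:
    d=np.array(a)-p;print(np.round(R.T@d*100,2));p=np.array(a)
E
```

```text
[[-0.001  0.901  0.434]
 [ 0.002  0.434 -0.901]
 [-1.     0.    -0.002]]
[ -6.88  49.22 -50.96]
[12.8   1.33 -0.44]
```

{"op": "carry_out", "data": {
  "offset": [
    [-0.7,1.5,-1.5],
    [-0.7,2.5,-2.6],
    [-0.7,2.5,-2.6],
    [-0.7,2.5,-2.6],
    [-0.7,2.5,-2.6]
  ],
  "delta_rot": [
    [0,0,0],
    [0,0,0],
    [0,0,0],
    [0,0,0],
    [0,0,0]
  ],
  "fingers": -1
}}

```text
time: 0.52
tool_pos: [0.3447, -0.4493, 0.2658]
tcp_rot: [0.874, 1.39, -0.873]
wrist_force: [0.6, -0.3, 0.3]
width: 0.298
```

{"op": "carry_out", "data": {
  "offset": [
    [-0.7,2.5,-2.6],
    [-0.7,2.5,-2.6],
    [-0.7,2.5,-2.6],
    [-0.7,2.5,-2.6],
    [-0.7,2.5,-2.6]
  ],
  "delta_rot": [
    [0,0,0],
    [0,0,0],
    [0,0,0],
    [0,0,0],
    [0,0,0]
  ]
}}

```text
time: 0.93
tool_pos: [0.4009, -0.2778, 0.3012]
tcp_rot: [0.873, 1.389, -0.873]
wrist_force: [-0.4, -0.1, -0.7]
width: 0.002
```

{"op": "carry_out", "data": {
  "offset": [
    [0,2.5,-2.6],
    [0,2.5,-2.6],
    [0,2.5,-2.6],
    [0,2.5,-2.6],
    [0,2.5,-2.6]
  ],
  "delta_rot": [
    [0,0,0],
    [0,0,0],
    [0,0,0],
    [0,0,0],
    [0,0,0]
  ]
}}

```text
time: 1.35
tool_pos: [0.4571, -0.1065, 0.301]
tcp_rot: [0.873, 1.389, -0.873]
wrist_force: [0.5, -0.4, -0.1]
width: -0.003
```

{"op": "carry_out", "data": {
  "offset": [
    [0,2.5,-2.6],
    [0,2.5,-2.6],
    [0,2.5,-2.6],
    [0,2.3,-2.4],
    [0,0,0]
  ],
  "delta_rot": [
    [0,0,0],
    [0,0,0],
    [0,0,0],
    [0,0,0],
    [0,0,0]
  ]
}}

```text
time: 1.77
tool_pos: [0.5021, 0.0312, 0.3007]
tcp_rot: [0.871, 1.392, -0.867]
wrist_force: [-0.1, 0.1, 0.9]
width: 0.004
```

{"op": "carry_out", "data": {
  "offset": [
    [1.5,0.8,-0.6],
    [3,0.8,-0.6],
    [3,0.8,-0.6],
    [3,0.8,-0.6],
    [2.3,0.8,-0.6]
  ],
  "delta_rot": [
    [0,0,0],
    [0,0,0],
    [0,0,0],
    [0,0,0],
    [0,0,0]
  ]
}}

```text
time: 2.18
tool_pos: [0.5229, 0.0703, 0.1704]
tcp_rot: [0.871, 1.391, -0.875]
wrist_force: [0.1, 0.5, -0.7]
width: -0.0
```

```bash
python3 - <<'E'
from h import *
p,d=read_camera('scene');print(read_state()['tool_pos'])
cv2.imwrite('pics/c1.png',cv2.resize(p[100:240,190:390,::-1],(800,560),interpolation=cv2.INTER_CUBIC))
E
```

```text
[0.52065478 0.07127799 0.16569108]
```

View pics/c1.png

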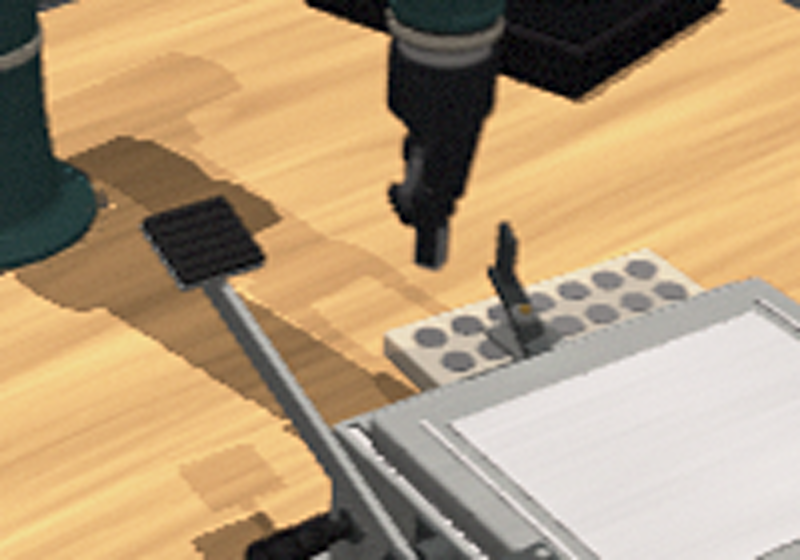

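The picture shows the shut fingertip at (430,250), on the lever side of the upright tab at (505,260) and clear of it. I'll push along the catch's arc.

{"op": "carry_out", "data": {
  "offset": [
    [-0.8,0.65,-0.37],
    [0,0.65,-0.37],
    [0,0.65,-0.37],
    [0,0.65,-0.37],
    [0,0.65,-0.37]
  ],
  "delta_rot": [
    [0,0,0],
    [0,0,0],
    [0,0,0],
    [0,0,0],
    [0,0,0]
  ]
}}

```text
time: 2.65
tool_pos: [0.5473, 0.1018, 0.1835]
tcp_rot: [0.874, 1.386, -0.871]
wrist_force: [-0.6, -0.2, 0.0]
width: 0.0
```

{"op": "carry_out", "data": {
  "offset": [
    [0,0.38,-0.3],
    [0,0.38,-0.3],
    [0,0.38,-0.3],
    [0,0.38,-0.3],
    [0,0.38,-0.3]
  ],
  "delta_rot": [
    [0,0,0],
    [0,0,0],
    [0,0,0],
    [0,0,0],
    [0,0,0]
  ]
}}

```text
time: 3.07
tool_pos: [0.5561, 0.1233, 0.1811]
tcp_rot: [0.872, 1.389, -0.873]
wrist_force: [-1.2, -0.5, 0.7]
width: 0.001
```

{"op": "carry_out", "data": {
  "offset": [
    [0,0.53,-0.12],
    [0,0.53,-0.12],
    [0,0.53,-0.12],
    [0,0.53,-0.12],
    [0,0.53,-0.12]
  ],
  "delta_rot": [
    [0,0,0],
    [0,0,0],
    [0,0,0],
    [0,0,0],
    [0,0,0]
  ]
}}

```text
time: 3.48
tool_pos: [0.5778, 0.1403, 0.1811]
tcp_rot: [0.873, 1.389, -0.873]
wrist_force: [-1.7, -1.8, -1.3]
width: -0.002
```

```bash
python3 - <<'E'
from h import *
p,d=read_camera('scene');s=read_state();print(s['tool_pos'],s['wrist_force'])
cv2.imwrite('pics/c2.png',cv2.resize(p[100:240,190:390,::-1],(800,560),interpolation=cv2.INTER_CUBIC))
E
```

```text
[0.57862902 0.14087676 0.18123307] [ 0.74010203 -0.1403214  -0.01358225]
```

View pics/c2.png

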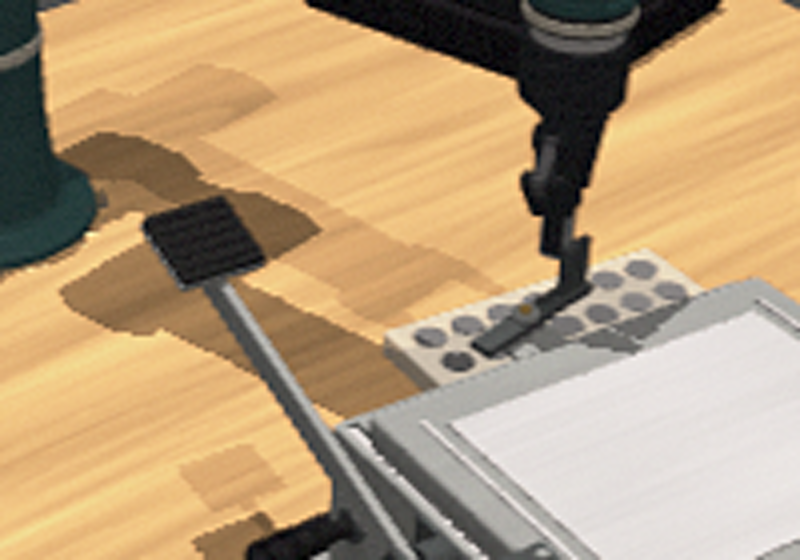

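The fingertip at (560,245) has swung the tab round. The catch now lies parallel to the lid's front from (490,345) to (580,290), well past 1.05 rad. Next I'll back off, rise and go over to the pad.

{"op": "carry_out", "data": {
  "offset": [
    [0,-1.5,0],
    [-2.5,-1.5,0],
    [-3,0,0],
    [-3,0,0.5],
    [-3,-1,1]
  ],
  "delta_rot": [
    [0,0,0],
    [0,0,0],
    [0,0,0],
    [0,0,0],
    [0,0,0]
  ]
}}

```text
time: 3.95
tool_pos: [0.5486, 0.1103, 0.2975]
tcp_rot: [0.873, 1.389, -0.87]
wrist_force: [1.2, 0.7, 0.1]
width: 0.001
```

{"op": "carry_out", "data": {
  "offset": [
    [-0.5,-2.5,2.8],
    [0,-2.5,2.8],
    [0,-2.5,2.8],
    [0,-2.5,2.8],
    [0,-2.5,2.8]
  ],
  "delta_rot": [
    [0,0,0],
    [0,0,0],
    [0,0,0],
    [0,0,0],
    [0,0,0]
  ]
}}

```text
time: 4.37
tool_pos: [0.496, -0.0725, 0.3019]
tcp_rot: [0.873, 1.387, -0.871]
wrist_force: [0.3, -0.5, -0.6]
width: 0.002
```

{"op": "carry_out", "data": {
  "offset": [
    [0,-1.6,1.4],
    [0,-0.9,0.8],
    [0,0,0.4],
    [0,0,0],
    [0,0,0]
  ],
  "delta_rot": [
    [0,0,0],
    [0,0,0],
    [0,0,0],
    [0,0,0],
    [0,0,0]
  ]
}}

```text
time: 4.78
tool_pos: [0.4855, -0.1047, 0.3013]
tcp_rot: [0.873, 1.389, -0.871]
wrist_force: [-0.3, 0.0, -0.5]
width: -0.002
```

```bash
python3 - <<'E'
from h import *
s=read_state();print(s['tool_pos'],s['wrist_force'])
p,d=read_camera('scene');W=cloud('scene',d)
v,u=np.mgrid[:384,:512]
m=(u>300)&(u<350)&(v>150)&(v<195)&(W[...,2]>.15)&(W[...,2]<.21)
C=W[m]; ex=np.array([.991,-.134]);ey=np.array([.134,.991])
rel=(C[:,:2]-[.598,.089]);w=np.c_[rel@ex,rel@ey,C[:,2]]*1000
w=w[(w[:,0]<12)];t=w[w[:,2]>172];print('tab',len(t),t.mean(0));print(np.round(w[::3]).astype(int).tolist())
a=p[130:200,200:300,::-1];cv2.imwrite('pics/c3.png',cv2.resize(p[80:220,190:390,::-1],(800,560),interpolation=cv2.INTER_CUBIC))
E
```

```text
[ 0.48554337 -0.10472941  0.30133798] [-0.34417372  0.00984133 -0.47129624]
tab 73 [ -7.93296113  51.11972762 187.41397334]
[[-16, 60, 198], [-9, 65, 200], [-10, 59, 198], [-12, 46, 197], [-6, 52, 199], [-10, 67, 192], [-4, 43, 199], [-8, 58, 192], [-9, 40, 194], [-7, 50, 192], [-12, 65, 185], [-5, 45, 191], [-8, 59, 185], [-6, 39, 189], [-3, 47, 189], [-8, 63, 181], [-5, 42, 185], [-10, 57, 178], [-10, 39, 181], [-9, 50, 178], [-8, 59, 175], [-6, 39, 179], [-10, 54, 173], [-11, 67, 168], [-9, 46, 172], [-6, 55, 171], [-9, 40, 171], [-8, 50, 168], [-7, 60, 165], [-7, 42, 168], [-7, 53, 164], [-7, 64, 161], [-18, 44, 158], [-6, 45, 164], [-7, 57, 160], [-6, 68, 157], [-12, 40, 159], [-5, 44, 162], [-1, 53, 161], [-12, 25, 161], [-8, 32, 160], [-3, 40, 160], [-3, 51, 157], [-13, 19, 159], [-6, 24, 161], [-4, 33, 159], [-1, 42, 158], [-8, 0, 164], [3, 2, 169], [-5, 20, 159], [0, 27, 159], [3, 35, 159], [-3, -3, 165], [8, -2, 170], [3, 13, 163], [3, 24, 159], [1, 37, 154], [4, -6, 166], [8, 2, 166], [6, 15, 160], [6, 26, 157], [6, -11, 166], [11, -4, 166], [8, 10, 160], [-1, -18, 161], [4, -12, 161], [9, -5, 162], [9, 5, 159], [-2, -24, 159], [3, -18, 160], [6, -9, 158], [12, -4, 160], [4, -33, 162], [7, -25, 161], [12, -14, 160], [8, -35, 162], [10, -27, 160], [8, -42, 160], [6, -51, 159], [7, -52, 157]]
```

View pics/c3.png

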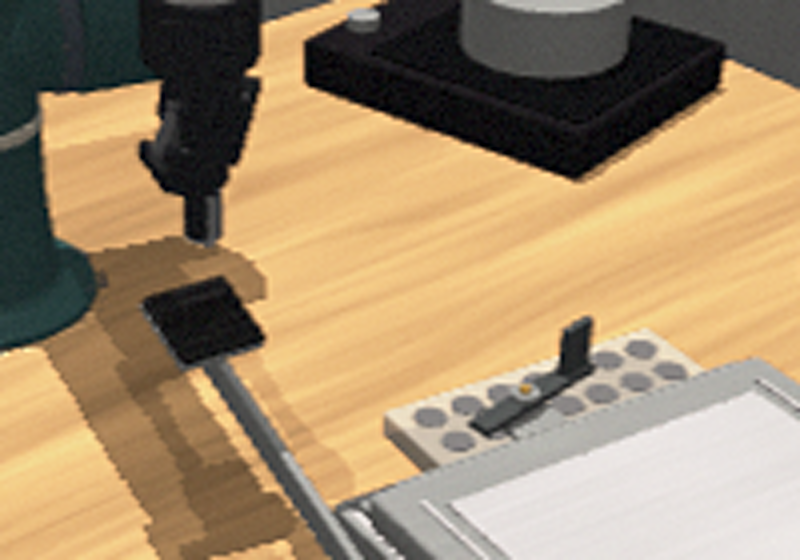

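The catch is clear at about -1.4 rad: the tab sits at (-8, 51) mm from the pin in the warmer's axes. The fingertip at (205,240) is over the middle of the pad. I'll tilt the tool square to the pad and come down to touch it.

{"op": "carry_out", "data": {
  "offset": [
    [0,0,0.3],
    [0,0,0],
    [0,0,0],
    [0,0,0],
    [0,0,0]
  ],
  "delta_rot": [
    [0,2,-3],
    [0,2,-3],
    [0,2,-3],
    [0,2,-3],
    [0,2,-3]
  ]
}}

```text
time: 5.25
tool_pos: [0.487, -0.1068, 0.3014]
tcp_rot: [0.79, 1.684, -1.012]
wrist_force: [0.2, 0.2, 0.6]
width: 0.001
```

```bash
python3 - <<'E'
from h import *
s=read_state();R=Ro.from_rotvec(s['tcp_rot']).as_matrix();print(s['tool_pos'],np.round(R,3),s['q'])
print('to pad, tool cm',R.T@(np.array([.486,-.108,.247])-s['tool_pos'])*100)
E
```

```text
[ 0.48703413 -0.10682025  0.30144734] [[-0.309  0.859  0.409]
 [ 0.043  0.442 -0.896]
 [-0.95  -0.259 -0.173]] [-0.24302275  0.10737627  1.69083049 -0.03286933  1.65859502  0.87901132]
to pad, tool cm [5.20049764 1.26998795 1.00583292]
```

{"op": "carry_out", "data": {
  "offset": [
    [1,0.3,0.2],
    [1.3,0.4,0.3],
    [1.3,0.4,0.3],
    [0.9,0.2,0.2],
    [0.3,0,0]
  ],
  "delta_rot": [
    [0,0,0],
    [0,0,0],
    [0,0,0],
    [0,0,0],
    [0,0,0]
  ]
}}

```text
time: 5.67
tool_pos: [0.485, -0.1089, 0.2478]
tcp_rot: [0.792, 1.685, -1.013]
wrist_force: [1.9, 0.4, 2.8]
width: -0.003
```

{"op": "carry_out", "data": {
  "offset": [
    [0.1,0,0],
    [0.1,0,0],
    [0.1,0,0],
    [0.1,0,0],
    [0.1,0,0]
  ],
  "delta_rot": [
    [0,0,0],
    [0,0,0],
    [0,0,0],
    [0,0,0],
    [0,0,0]
  ]
}}

```text
time: 6.08
tool_pos: [0.4854, -0.1095, 0.247]
tcp_rot: [0.793, 1.68, -1.012]
wrist_force: [-1.2, -0.2, 5.3]
width: 0.002
```

Contact at the expected height with 5 N. I'll press along the arc.

{"op": "carry_out", "data": {
  "offset": [
    [0.27,-0.02,-0.01],
    [0.4,-0.03,-0.02],
    [0.54,-0.04,-0.03],
    [0.54,-0.04,-0.03],
    [0.54,-0.04,-0.03]
  ],
  "delta_rot": [
    [0,-0.3,0.5],
    [0,-0.5,0.7],
    [0,-0.63,0.96],
    [0,-0.63,0.96],
    [0,-0.63,0.96]
  ]
}}

```text
time: 6.5
tool_pos: [0.4781, -0.1085, 0.2271]
tcp_rot: [0.818, 1.598, -0.973]
wrist_force: [-0.5, -0.2, 10.1]
width: -0.003
```

{"op": "carry_out", "data": {
  "offset": [
    [0.54,-0.04,-0.03],
    [0.54,-0.04,-0.03],
    [0.54,-0.04,-0.03],
    [0.54,-0.04,-0.03],
    [0.54,-0.04,-0.03]
  ],
  "delta_rot": [
    [0,-0.63,0.96],
    [0,-0.63,0.96],
    [0,-0.63,0.96],
    [0,-0.63,0.96],
    [0,-0.63,0.96]
  ]
}}

```text
time: 6.92
tool_pos: [0.4708, -0.1075, 0.2009]
tcp_rot: [0.844, 1.504, -0.928]
wrist_force: [-1.2, -0.5, 8.9]
width: -0.004
```

```bash
cat > chk.py <<'E'
from h import *
s=read_state();R=Ro.from_rotvec(s['tcp_rot']).as_matrix()
r=s['tool_pos']-[.733,-.141,.14];wx=r[0]*.991-r[1]*.134;wy=r[0]*.134+r[1]*.991
phi=np.radians(18)-(np.arctan2(r[2],-wx)-np.arctan2(25,270))
print('wx,wy,r,phi',wx,wy,np.hypot(wx,r[2]),phi,'tilt deg',np.degrees(np.arcsin(-R[0,0]*.991+R[1,0]*.134)),s['tool_pos'],s['wrist_force'],s['torque'])
E
python3 chk.py
```

```text
wx,wy,r,phi -0.2643362169729987 -0.0019554224034070283 0.27126591059824645 0.17997029820874144 tilt deg 7.108328631055549 [ 0.47079048 -0.10751801  0.20092256] [-1.19057367 -0.46324606  8.859825  ] [-0.06139786  0.35601459  0.05621724]
```

{"op": "carry_out", "data": {
  "offset": [
    [0.54,-0.04,-0.03],
    [0.54,-0.04,-0.03],
    [0.54,-0.04,-0.03],
    [0.54,-0.04,-0.03],
    [0.54,-0.04,-0.03]
  ],
  "delta_rot": [
    [0,-0.63,0.96],
    [0,-0.63,0.96],
    [0,-0.63,0.96],
    [0,-0.63,0.96],
    [0,-0.63,0.96]
  ]
}}

```text
time: 7.33
tool_pos: [0.4661, -0.1068, 0.1739]
tcp_rot: [0.868, 1.411, -0.883]
wrist_force: [-1.0, -1.4, 7.3]
width: -0.002
```

{"op": "carry_out", "data": {
  "offset": [
    [0.54,-0.04,-0.03],
    [0.54,-0.04,-0.03],
    [0.54,-0.04,-0.03],
    [0.54,-0.04,-0.03],
    [0.54,-0.04,-0.03]
  ],
  "delta_rot": [
    [0,-0.63,0.96],
    [0,-0.63,0.96],
    [0,-0.63,0.96],
    [0,-0.63,0.96],
    [0,-0.63,0.96]
  ]
}}

```text
time: 7.75
tool_pos: [0.4641, -0.1066, 0.1468]
tcp_rot: [0.89, 1.318, -0.837]
wrist_force: [-1.1, -1.6, 6.9]
width: -0.001
```

```bash
python3 chk.py
```

```text
wx,wy,r,phi -0.2710896079208711 -0.0019082313780814167 0.2711745506108884 0.38145836805424055 tilt deg -4.385968303300104 [ 0.46410444 -0.10656632  0.14678685] [-1.14416661 -1.60178221  6.9474819 ] [-0.26850479  0.10477457  0.00331391]
```

{"op": "carry_out", "data": {
  "offset": [
    [0.54,-0.04,-0.03],
    [0.54,-0.04,-0.03],
    [0.54,-0.04,-0.03],
    [0.54,-0.04,-0.03],
    [0.54,-0.04,-0.03]
  ],
  "delta_rot": [
    [0,-0.63,0.96],
    [0,-0.63,0.96],
    [0,-0.63,0.96],
    [0,-0.63,0.96],
    [0,-0.63,0.96]
  ]
}}

```text
time: 8.17
tool_pos: [0.4648, -0.1066, 0.1196]
tcp_rot: [0.909, 1.224, -0.791]
wrist_force: [-1.8, -2.1, 6.4]
width: -0.002
```

{"op": "carry_out", "data": {
  "offset": [
    [0.54,-0.04,-0.03],
    [0.54,-0.04,-0.03],
    [0.54,-0.04,-0.03],
    [0.4,-0.03,-0.02],
    [0.27,-0.02,-0.01]
  ],
  "delta_rot": [
    [0,-0.63,0.96],
    [0,-0.63,0.96],
    [0,-0.63,0.96],
    [0,-0.5,0.7],
    [0,-0.3,0.5]
  ]
}}

```text
time: 8.58
tool_pos: [0.4673, -0.1067, 0.0964]
tcp_rot: [0.925, 1.145, -0.752]
wrist_force: [-1.7, -1.9, 5.3]
width: 0.006
```

```bash
python3 chk.py
```

```text
wx,wy,r,phi -0.2679366644218963 -0.001653742541003346 0.2714560447953506 0.567689950333167 tilt deg -14.99976480560806 [ 0.467263   -0.10673661  0.09643019] [-1.67904931 -1.8754083   5.26213414] [-0.48247199  0.07529313 -0.08895773]
```

{"op": "carry_out", "data": {
  "offset": [
    [0.2,-0.02,-0.01],
    [0.2,-0.02,-0.01],
    [0.2,-0.02,-0.01],
    [0.2,-0.01,-0.01],
    [0.15,-0.01,-0.01]
  ],
  "delta_rot": [
    [0,-0.25,0.35],
    [0,-0.25,0.35],
    [0,-0.25,0.35],
    [0,-0.25,0.35],
    [0,-0.1,0.2]
  ]
}}

```text
time: 9.0
tool_pos: [0.4686, -0.1065, 0.0866]
tcp_rot: [0.931, 1.115, -0.737]
wrist_force: [0.4, -2.2, 4.5]
width: -0.0
```

{"op": "carry_out", "data": {
  "offset": [
    [0.1,0,0],
    [0.1,0,0],
    [0.05,0,0],
    [0.05,0,0],
    [0,0,0]
  ],
  "delta_rot": [
    [0,0,0],
    [0,0,0],
    [0,0,0],
    [0,0,0],
    [0,0,0]
  ]
}}

```text
time: 9.42
tool_pos: [0.4688, -0.1062, 0.0838]
tcp_rot: [0.93, 1.118, -0.738]
wrist_force: [-5.5, -1.1, 13.9]
width: 0.0
```

```bash
python3 chk.py
```

```text
wx,wy,r,phi -0.26643376518286294 -0.000932345533567927 0.2723051973871173 0.6145265254520355 tilt deg -16.70896373129389 [ 0.46884898 -0.10622312  0.08375794] [-5.46433154 -1.10134159 13.89595525] [-0.32026399  0.28449923 -0.10256866]
```

The force jumped to 14 N at phi of about 0.61, so the lever is on its stop. I'll hold there and look.

{"op": "carry_out", "data": {
  "offset": [
    [0,0,0],
    [0,0,0],
    [0,0,0],
    [0,0,0],
    [0,0,0]
  ],
  "delta_rot": [
    [0,0,0],
    [0,0,0],
    [0,0,0],
    [0,0,0],
    [0,0,0]
  ]
}}

```text
time: 9.83
tool_pos: [0.4688, -0.1062, 0.0837]
tcp_rot: [0.93, 1.118, -0.738]
wrist_force: [-6.0, -2.3, 13.9]
width: -0.002
```

```bash
python3 chk.py; python3 - <<'E'
from h import *
p,d=read_camera('scene')
cv2.imwrite('pics/f.png',cv2.resize(p[:,:,::-1],(800,600),interpolation=cv2.INTER_CUBIC))
W=cloud('scene',d);rel=W[...,:2]-[.733,-.141]
X=rel@[.991,-.134];Y=rel@[.134,.991];v,u=np.mgrid[:384,:512]
m=(Y>.1)&(Y<.35)&(X>-.15)&(X<.1)&(W[...,2]>.18)
if m.sum()>50:print('lid slope',np.polyfit(X[m],W[...,2][m],1),m.sum())
E
```

```text
wx,wy,r,phi -0.2664978844878016 -0.0009038391166380569 0.2723824235935364 0.6147298075629756 tilt deg -16.709760422865575 [ 0.46878926 -0.10618628  0.08368781] [-6.04231434 -2.281841   13.9312774 ] [-0.3584202   0.30663372 -0.12719889]
lid slope [-0.61733533  0.29210831] 6336
```

View pics/f.png

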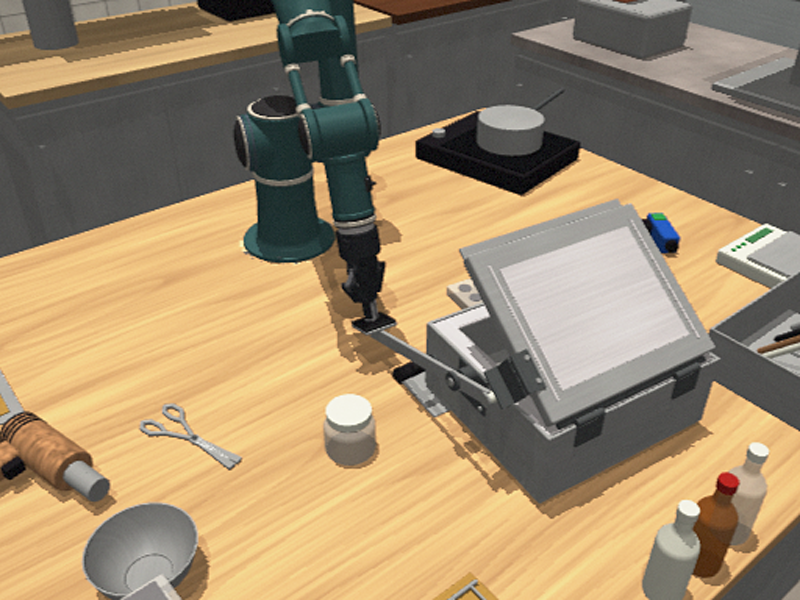

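The lid is standing open, with its front edge along (465,250) to (630,205), and the fingertip is holding the pad down at (375,322). The jar, scissors, mould and scraper are where they were.

```bash
python3 -c "
from workcell import *
print(finish_job());s=read_state();print(s['tool_pos'],s['wrist_force'])"
```

```text
the job is handed in; nothing more can be done
None
the job is handed in; nothing more can be done
```

The mould warmer is open: I swung the catch aside and pressed the lid lever smoothly down to its stop. I handed the job in at about 10 s with the fingertip still holding the pad down.

- **Catch:** the fingertip left it at about -1.4 rad, measured from the depth image; it is clear of the lid beyond 1.05.
- **Lever:** the fingertip's position puts it at about 0.61 rad. The push rose from about 5 N to a steady 14 N as it met the stop, and it was still there after a 0.4 s hold.
- **Lid:** the last picture shows it up, with a measured tilt of about 0.55 rad. That is slightly under the stated "about 0.6".
- **Things around it:** the jar and scissors look unmoved in that picture. Only part of the scraper and a corner of the mould show, both where they were before. I judged this by eye and did not measure it.

No check failed. The largest force I read was about 15 N at the wrist, at the end of the press.

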